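# Hang the dial gauge on the hook in the dry cabinet

### The arm

A 7-joint arm with a two-finger parallel gripper is mounted at the origin on the work surface. World frame = base frame: x ahead of the robot, y to its left, z up, the work surface at z = 0. Lengths are in m, angles in rad, forces in N, time in s.
With the tool pointing down it reaches from about 0.425 to 0.8 m from the base axis. Payload 8.3 kg.
Tool frame: the origin (TCP) lies at the centre of the arm's flange, where the gripper is bolted on; the fingertips stand 173 mm ahead of it and the grasp point (between the pads) lies 155 mm ahead of it; z points along the fingers, y is the direction in which the jaws open and shut (so a half turn about z gives the same grasp; the last joint's range is limited). The gripper opens to 85 mm and grips with 20 to 120 N. Pads are 22 mm wide; open, the fingers measure 114 mm over their backs; the gripper's body (76 mm by 85 mm) begins 54 mm behind the grasp point. The pads swing forward as they close: fully open they stand 13 mm farther back than shut.
Start: joints at [-1.191, 0.383, 0.016, 1.37, -0.006, 1.388, -0.046], TCP at [0.268, 0.565, 0.405] pointing down, gripper open.
Joint ranges: [-2.95, 2.95], [-0.25, 2.06], [-1.52, 1.56], [0.18, 2.33], [-1.44, 4.58], [0.02, 2.06], [-3.01, 3.01]. Speed limits (rad/s): [2.39, 2.39, 3.01, 3.01, 3.14, 3.14, 3.14].

### API

Orientations are given as a 3x3 rotation matrix whose columns are the frame's x, y, z axes.
In Python, from bench import * gives the robot as it stands. The module is installed in compiled form; this text tells all that it offers.
- The arm moves only by the tool play_rows, never from a script. Its argument "commands" is a list that holds one entry, the list of rows, each a list of 7 numbers: the turn, a rotation vector about the tool's x, y, z in rad, then the shift along the tool's x, y, z in cm, then the finger opening in cm, from 0 to 8.54. In form: [[[rx, ry, rz, tx, ty, tz, gripper], ...]]. A call has exactly 5 rows; each row shifts and turns the pose as measured when the row begins, along the tool's axes as they then stand; what a row does not reach is not made up. A row lasts 1/10 s, in which the tool goes at most 50 mm and 8.59 degrees, less where a joint would pass 70% of its speed; a pose out of reach is approached as far as the arm can. A call with a gripper value outside its range is refused whole. The fingers move at their own pace and stop on an object; "force" is the grip in N (left out, the last holds). Time passes only in rows, so rows that do not move let the fingers close, or fill a call up. It gives the time, the measured TCP pose, the force and the opening at its end, in the units of the state.
- get_state(): the state, without advancing time (a new reading comes with each control period).
- read_camera(name): name is "scene" or "top" or "wrist"; returns a dict with "image" (480x640x3 uint8, red, green, blue), "depth" (480x640 float32, m along the optical axis (not along the pixel's ray), 0 where there is no reading), "mtx" (3x3 intrinsics, pixels), "dist" ([k1, k2, p1, p2, k3] as OpenCV has them; the pictures are not rectified), "view" (4x4, takes a point from world to camera coordinates). Camera axes: x right, y down, z forward; pixel columns grow to the right and rows downward; lengths in m; the calibration is good to about 2 mm. A picture is of the moment at which its call begins.
- job_done(): hands the job in, once; it reports no verdict.
The state is a dict: "clock": time; "qpos": joint angles; "qvel": joint speeds; "tau": joint torques, N m; "ee_pos": TCP position; "tool_rot": TCP orientation; "force": force on the tool from outside, world axes, zero at the start; "torque": the same for the moment, N m; "grip_width": finger opening in m.
Only numpy, scipy, OpenCV 4.12 (cv2) and the standard library are available. Lean on these libraries where they do the work, as an engineer would, in place of code of your own. Each camera call takes 0.05 s, during which the arm holds its last target. There are 200 camera calls.

### The job

Take the round dial gauge out of its cradle, pass it down through the hatch in the roof of the small clear cabinet without touching the cabinet, and bring its eye over the hook inside. Nobody knows how high the hook is clamped, so feel for it: lower the gauge gently until the hook carries it while you still hold it, with the gauge pushed back along the hook to the block, then let go and leave it hanging still. Never press hard on the hook, never drop the gauge, and leave the square meter and the other things on the bench alone.

Things in the scene. Friction and masses are not known exactly. Their poses are not given: they have to be found in the camera images.
- gauge: Round dial gauge, 0.21 to 0.33 kg, upright. Origin: centre of its underside; z up, x through its thickness (white dial face looks along +x), y across. A round case, 50 mm in diameter, 22 mm thick (x), its axis at z = 25 mm; above it a flat steel strap 10 mm thick (x), 32 mm wide (y), with a slot-shaped eye; above that a grip tab. It may hang either way round.
- gauge_eye (a point): Middle of the upper inner edge of the eye, at z = 103 mm on the gauge: the edge that rests on the hook. The eye is open along x, 20 mm wide (y), 46 mm tall (z = 57 to 103 mm); its upper corners are cut at 45 degrees, so that a pin centres itself. Axes as the gauge.
- gauge_tab (a point): Middle of the top of the gauge's grip tab, at z = 180 mm on the gauge, the gauge's very top. The tab is plain, 10 mm thick (x), 24 mm wide (y), from z = 111 to 180 mm. Held by its upper 30 mm, the fingers stay above the cabinet's roof even when the gauge hangs.
- square_meter: A look-alike to be left alone: square case 50 x 50 x 22 mm, a similar strap with a shorter tab (top at 140 mm) and no eye. Origin at the centre of its underside. Stands in the other cradle.
- cabinet: Fixed dry cabinet, clear walls, white floor, white roof (clear over the rod), 220 (x) x 240 (y) x 150 mm high (upper side of the roof at 150 mm, roof 6 mm thick, floor 6 mm). Origin: centre of its underside, z up. The hatch is an open rectangle in the roof, 110 mm (x) by 84 mm (y), centred over the origin. It must not be touched.
- hookstand: Fixed rod, 12 mm thick, top at 148 mm, in the cabinet under the roof at the +x end of the hatch; same yaw as the cabinet. Origin: on the rod's axis at bench height, 62 to 70 mm in +x of the cabinet's origin and within 4 mm of it in y. It carries the hook, which points along the stand's -x: a level straight pin 7 mm thick at y = 0, from a block (front face at x = -25 mm) to an upturned tip.
- hook_tip (a point): Nominal place of the upturned tip's axis, at x = -65 mm, z = 130 mm on the stand. The tip is 7 mm thick and its top stands 10 mm above the pin's upper side. Axes as the stand. This point does not follow the hook's true height.
- hook_home (a point): Where gauge_eye belongs: strap against the block, x = -30 mm on the stand. Its z of 130 mm is only nominal: the upper side of the pin is clamped anew each time anywhere from 120 to 140 mm above the bench, unmeasured. The hook is sprung: it gives 1 mm for each 4 N, down (at most 6 mm) and back (at most 4 mm). Axes as the stand.
- cradle_a: Fixed grey cradle, 70 (x) x 84 (y) mm, cheeks 30 mm high, floor at 10 mm, with a 25 x 53 mm pocket, in which the round gauge stands. Origin: centre of its underside.
- cradle_b: The same cradle, in which the square meter stands.
- beaker: Loose glass beaker, 68 mm wide, 90 mm high; origin under its centre. A bystander.
- reagent: Loose amber bottle, 60 mm wide, 130 mm high; origin under its centre. A bystander.
- flask: Loose glass conical flask, 80 mm wide, 110 mm high; origin under its centre. A bystander.
- jar: Loose glass jar, 50 mm wide, 55 mm high; origin under its centre. A bystander.
- stopper: Loose rubber stopper, 32 mm wide, 28 mm high; origin under its centre. A bystander.
- screwdriver: Loose screwdriver lying on the bench, 160 mm long. A bystander.
There are look-alikes about, which are no part of the job. What is shaped like the gauge but blue or purple is not meant.

How it is judged:
On the way, in this order (a step that is already met when the one before it is completed fails the run):
1. the gauge is lifted out of its cradle, held upright with its underside above the cabinet's roof (height (world z) of gauge above 0.15 m and angle between gauge's own z axis and vertical below 0.35 rad), for 0.1 s.
2. the hook carries the gauge: with the hook in its eye and the fingers still holding it, the gauge bears on the hook with more than 1.5 N for 0.3 s (contact force between gauge and hookstand above 1.5 N and contact force between the fingers and gauge above 1 N and x of gauge_eye in the frame of hookstand between -0.06 and -0.022 m and height (world z) of gauge_eye between 0.112 and 0.145 m), for 0.3 s.
At the end, for the whole second after the job is handed in: The gauge hangs on the hook's pin by its eye, within 6 mm of lying against the block and within 10 mm sideways of the pin, upright to 0.2 rad, carried by the hook alone, at rest (under 0.05 m/s), let go (x of gauge_eye in the frame of hookstand between -0.036 and -0.022 m and y of gauge_eye in the frame of hookstand between -0.01 and 0.01 m and height (world z) of gauge_eye between 0.112 and 0.146 m and contact force between gauge and hookstand above 1.2 N and contact force between gauge and cabinet below 0.1 N and angle between gauge's own z axis and vertical below 0.2 rad and linear speed of gauge below 0.05 m/s); the robot touches nothing.
It fails at once if the cabinet is touched (more than 1 N) by the arm, the gauge or anything else (contact force between anything else and cabinet above 1 N).
It fails at once if the hook is loaded with more than 15 N (contact force between anything else and hookstand above 15 N).
It fails at once if the gauge is dropped: moving at more than 0.25 m/s with the fingers not touching it (linear speed of gauge above 0.25 m/s and contact force between the fingers and gauge below 0.05 N).
It fails at once if the square meter or another bystander is moved by more than 25 mm (distance of any of square_meter, beaker, reagent, flask, jar, stopper, screwdriver from where it was at the start of the episode above 0.025 m).
It also fails if it takes over 64 s, if anything falls off the work surface, if the arm or the gripper's body presses on something with over 40 N, if the wrist force passes 120 N, or if a joint passes its speed limit or range.

## Working session

There is one attempt and no reset: what is moved stays moved. The work goes in short steps, Python scripts to look and compute and a tool call to move; the robot and the scene stay as the last step left them, time stands still between calls to the robot, and variables do not carry over. Pictures are saved under pics/ and viewed, about 8 in all and at most 12, crops included, and the job is handed in when it is done.

Besides the shell and the picture viewer there is one more tool, called after "Request:" in YAML: its name, and indented under it one key for each argument. play_rows: Moves the arm, as the interface text tells. Its arguments: {"type":"object","properties":{"commands":{"type":"array"},"force":{"type":"number"}},"required":["commands"]}

```bash
mkdir -p pics
cat > h.py <<'E'
from bench import *
import numpy as np, cv2
def shot(n,f=None):
    c=read_camera(n)
    if f: cv2.imwrite('pics/'+f,c['image'][:,:,::-1])
    np.savez('last_%s.npz'%n,**c); return c
def load(n): return dict(np.load('last_%s.npz'%n))
def ray(c,px):
    p=cv2.undistortPoints(np.array(px,float).reshape(-1,1,2),c['mtx'],c['dist']).reshape(-1,2)
    R=c['view'][:3,:3];t=c['view'][:3,3]
    d=np.c_[p,np.ones(len(p))]@R
    return -R.T@t,d
def onz(c,px,z):
    o,d=ray(c,px); return o+d*((z-o[2])/d[:,2])[:,None]
def cloud(c):
    v,u=np.mgrid[:480,:640]; o,d=ray(c,np.c_[u.ravel(),v.ravel()])
    P=o+d*c['depth'].reshape(-1,1); P[c['depth'].ravel()==0]=np.nan
    return P.reshape(480,640,3)
def tri(a,pa,b,pb):
    o1,d1=ray(a,[pa]);o2,d2=ray(b,[pb]);d1=d1[0];d2=d2[0]
    s=np.linalg.lstsq(np.c_[d1,-d2],o2-o1,rcond=None)[0]
    p,q=o1+s[0]*d1,o2+s[1]*d2; return (p+q)/2,np.linalg.norm(p-q)
def proj(c,P):
    rv=cv2.Rodrigues(c['view'][:3,:3])[0]
    return cv2.projectPoints(np.array(P,float).reshape(-1,1,3),rv,c['view'][:3,3],c['mtx'],c['dist'])[0].reshape(-1,2)
E
python3 - <<'E'
from h import *
s=get_state();print({k:np.round(v,3).tolist() for k,v in s.items()})
for n in ['scene','top','wrist']:
    c=shot(n,n+'0.png'); print(n,np.round(-c['view'][:3,:3].T@c['view'][:3,3],3),np.round(c['view'][2,:3],2),c['mtx'][0,0])
E
```

```text
{'clock': 0.0, 'qpos': [-1.191, 0.384, 0.016, 1.371, -0.006, 1.388, -0.047], 'qvel': [0.001, 0.001, -0.0, 0.0, 0.0, -0.002, 0.001], 'tau': [0.001, -62.761, 0.845, -37.181, 0.017, 0.015, -0.0], 'ee_pos': [0.268, 0.565, 0.404], 'tool_rot': [[-0.904, 0.428, -0.001], [0.428, 0.904, -0.002], [-0.0, -0.002, -1.0]], 'force': [-0.133, 0.249, 0.731], 'torque': [-0.03, -0.028, -0.009], 'grip_width': 0.085}
scene [1.27  0.279 0.695] [-0.78 -0.16 -0.6 ] 464.7709224405067
top [0.359 0.132 1.392] [ 0.13 -0.   -0.99] 555.806544198052
wrist [0.192 0.601 0.372] [ 0.29 -0.14 -0.95] 429.8739299405147
```

View pics/scene0.png

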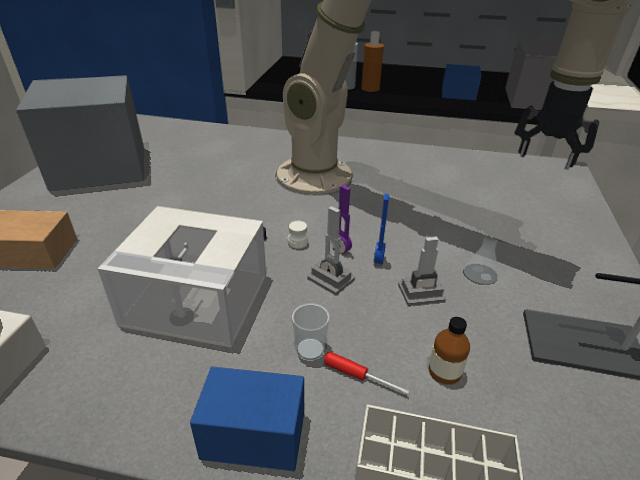

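View pics/top0.png

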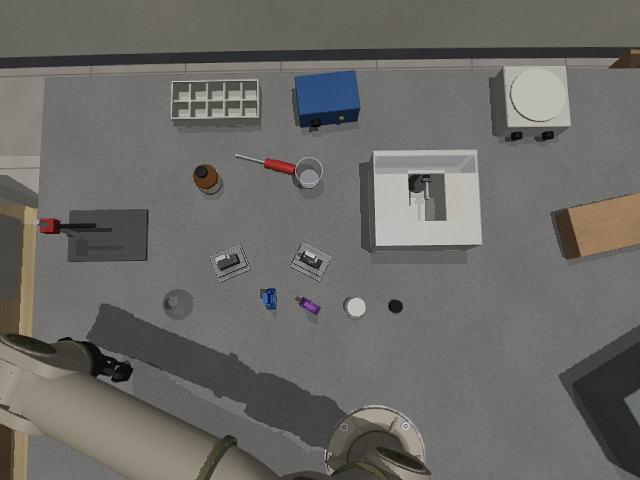

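The scene camera shows two grey cradled candidates, at (333,250) with a tall tab and (428,270) with a short tab, plus purple (345,220) and blue (383,230) look-alikes. In the top view the cradles are at (312,260) and (230,262), and the cabinet at (425,200). I expect the tall one to be the gauge, so I'll check it in a close crop.

Run:
```python
from h import *
a=cv2.imread('pics/scene0.png');b=cv2.imread('pics/top0.png')
f=lambda i,x,y,w,h:cv2.resize(i[y:y+h,x:x+w],(400,300),interpolation=cv2.INTER_CUBIC)
o=np.vstack([np.hstack([f(a,290,195,140,105),f(b,280,225,80,60)]),np.hstack([f(a,95,200,180,135),f(b,360,140,136,102)])])
cv2.imwrite('pics/crop1.png',o)
```

```text
(no output)
```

View pics/crop1.png

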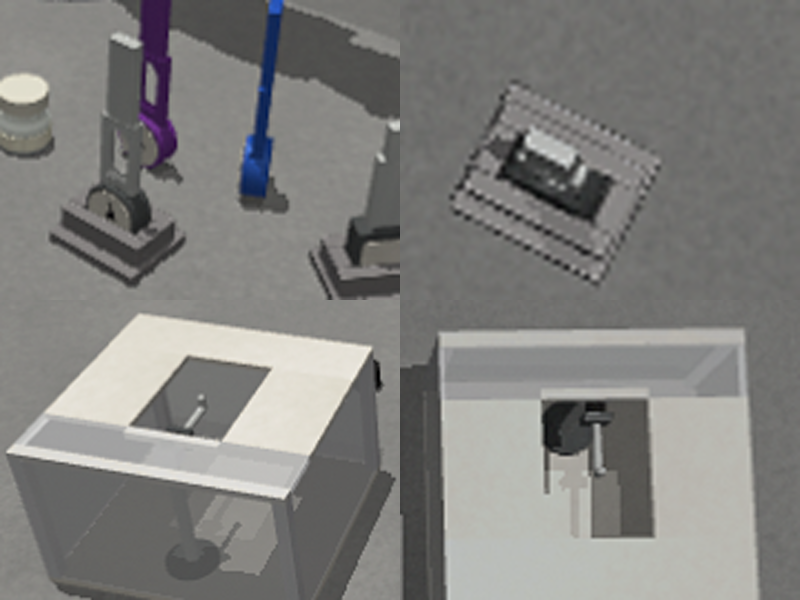

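The crop confirms it: the tall grey one at scene (333,250) has a round case, an eye and a long tab. The hatch, pin and upturned tip are all visible. Now I'll measure.

Run:
```python
from h import *
T=load('top');S=load('scene');PT=cloud(T);PS=cloud(S)
r=np.round
print('tab',tri(T,(310.4,254.4),S,(334.5,208.3)),'tip',tri(T,(428.3,196.5),S,(186.4,245)))
for nm,(x0,y0,x1,y1) in dict(gauge=(285,235,338,287),square=(205,240,255,285),cab=(365,140,490,260)).items():
    Q=PT[y0:y1,x0:x1].reshape(-1,3);z=Q[:,2]
    for lo,hi in [(.006,.3),(.006,.02),(.025,.04),(.1,.2),(.14,.2)]:
        q=Q[(z>lo)&(z<hi)]
        if len(q)>8:
            (c,wh,a)=cv2.minAreaRect((q[:,:2]*1000).astype(np.float32)); print(nm,lo,hi,len(q),r(c),r(wh),r(a,1),'zmax',r(q[:,2].max(),4),'med',r(np.median(q,axis=0),4))
# scene cloud tab
Q=PS[195:260,322:346].reshape(-1,3);g=S['image'][195:260,322:346].reshape(-1,3).astype(int)
m=(Q[:,2]>.13)&(Q[:,2]<.25)&(abs(g[:,0]-g[:,2])<25);q=Q[m];(c,wh,a)=cv2.minAreaRect((q[:,:2]*1000).astype(np.float32));print('scene tab',len(q),r(c),r(wh),a,r(np.percentile(q[:,2],[1,50,99]),3),r(np.median(q,axis=0),3))
h=lambda x,y:(360+(x-400)*.34,140+(y-300)*.34)
C=onz(T,[h(541,392),h(654,392),h(654,538),h(541,538)],.15);print('hatch',r(C,4).tolist(),r(C.mean(0),4))
k=lambda x,y:(280+(x-400)/5,225+y/5)
C=onz(T,[k(512,82),k(660,160),k(598,280),k(452,205)],.01);print('cradle',r(C,4).tolist(),r(C.mean(0),4))
# roof outline from white pixels
print('pin',r(onz(T,[h(597,405),h(601,470)],.13),4).tolist())
# purple/blue/other heights near
for nm,(x0,y0,x1,y1) in dict(purple=(292,288,325,318),blue=(258,285,282,312)).items():
    q=PT[y0:y1,x0:x1].reshape(-1,3);q=q[q[:,2]>.02];print(nm,r(q.min(0),3),r(q.max(0),3))
s=get_state();print(s['ee_pos'])
```

```text
tab (array([0.47378563, 0.14605282, 0.18943065]), np.float64(0.004958446992548323)) tip (array([ 0.60555273, -0.1246738 ,  0.14402088]), np.float64(0.006485782615738465))
gauge 0.006 0.3 928 [477. 144.] [125. 128.] 89.0 zmax 0.1954 med [0.4707 0.1445 0.0286]
gauge 0.006 0.02 325 [477. 144.] [125. 128.] 89.0 zmax 0.0199 med [0.4655 0.146  0.0098]
gauge 0.025 0.04 375 [475. 145.] [76. 49.] 62.5 zmax 0.0397 med [0.4714 0.1459 0.0297]
gauge 0.1 0.2 99 [475. 145.] [32. 10.] 63.7 zmax 0.1954 med [0.4726 0.1445 0.1833]
gauge 0.14 0.2 72 [475. 145.] [24. 10.] 62.7 zmax 0.1954 med [0.4731 0.1448 0.1884]
square 0.006 0.3 931 [471. 345.] [111. 107.] 76.2 zmax 0.1554 med [0.4694 0.3405 0.0288]
square 0.006 0.02 294 [471. 345.] [111. 107.] 76.2 zmax 0.0199 med [0.4603 0.3409 0.0099]
square 0.025 0.04 346 [475. 347.] [50. 77.] 21.4 zmax 0.0397 med [0.4674 0.3382 0.0298]
square 0.1 0.2 105 [474. 347.] [10. 32.] 21.7 zmax 0.1554 med [0.4733 0.3448 0.1429]
square 0.14 0.2 54 [474. 347.] [10. 24.] 21.7 zmax 0.1554 med [0.4737 0.3471 0.1486]
cab 0.006 0.3 10567 [ 629. -154.] [319. 307.] 89.3 zmax 0.159
[... 230 characters left out ...]
9 [ 606. -123.] [241. 223.] 89.9 zmax 0.1595 med [ 0.6015 -0.1191  0.1498]
cab 0.14 0.2 8375 [ 606. -123.] [241. 223.] 89.9 zmax 0.1595 med [ 0.6034 -0.121   0.15  ]
scene tab 394 [425. 145.] [127.  25.] 1.795935869216919 [0.13  0.157 0.19 ] [0.479 0.148 0.157]
hatch [[0.6652, -0.0824, 0.15], [0.6638, -0.1707, 0.15], [0.5487, -0.1651, 0.15], [0.5502, -0.0779, 0.15]] [ 0.607 -0.124  0.15 ]
cradle [[0.5243, 0.1648, 0.01], [0.4839, 0.0915, 0.01], [0.4247, 0.1235, 0.01], [0.4632, 0.1955, 0.01]] [0.474  0.1438 0.01  ]
pin [[0.6589, -0.1298, 0.13], [0.6065, -0.1307, 0.13]]
purple [0.344 0.124 0.024] [0.383 0.175 0.184]
blue [0.358 0.231 0.022] [0.406 0.254 0.185]
[0.2677048  0.5646375  0.40389004]
```

Measured: gauge at (0.475, 0.145), tab top 0.190 (text says 10+180 mm), long axis at 62.6°, and the tab is 24x10 mm. The hatch is centred near (0.607, -0.124), and hook height is roughly 0.134. The square meter's top is at 0.15, also consistent. Next I'll plan the approach.

```bash
cat >> h.py <<'E'
from scipy.spatial.transform import Rotation as Ro
def Rt(yaw):
    y=np.array([np.cos(yaw),np.sin(yaw),0]);z=np.array([0,0,-1.]);return np.c_[np.cross(y,z),y,z]
def plan(p,yawdeg,n,g):
    "rows from the present pose to TCP p with tool y at yawdeg"
    s=get_state();p0=np.array(s['ee_pos']);R0=Ro.from_matrix(s['tool_rot'])
    w=(R0.inv()*Ro.from_matrix(Rt(np.radians(yawdeg)))).as_rotvec();d=(np.array(p)-p0)/n*100
    print('from',p0.round(4),'yaw',np.degrees(np.arctan2(s['tool_rot'][1][1],s['tool_rot'][0][1])).round(2),'F',np.round(s['force'],2),'g',round(s['grip_width'],4),'t',s['clock'])
    for i in range(n):
        R=R0*Ro.from_rotvec(w*i/n); print(np.r_[(w/n).round(3),R.inv().apply(d).round(2),g].tolist(),end=',\n' if i%5==4 else ', ')
E
python3 -c "
from h import *
plan([.475,.145,.42],-27.4,15,6)"
```

```text
from [0.2677 0.5646 0.4039] yaw 64.63 F [-0.1   0.12  0.23] g 0.0853 t 0.15
[-0.0, 0.0, 0.107, -2.45, -1.94, -0.1, 6.0], [-0.0, 0.0, 0.107, -2.64, -1.66, -0.1, 6.0], [-0.0, 0.0, 0.107, -2.8, -1.37, -0.11, 6.0], [-0.0, 0.0, 0.107, -2.93, -1.06, -0.11, 6.0], [-0.0, 0.0, 0.107, -3.03, -0.74, -0.11, 6.0],
[-0.0, 0.0, 0.107, -3.09, -0.42, -0.11, 6.0], [-0.0, 0.0, 0.107, -3.12, -0.08, -0.11, 6.0], [-0.0, 0.0, 0.107, -3.11, 0.25, -0.11, 6.0], [-0.0, 0.0, 0.107, -3.07, 0.58, -0.11, 6.0], [-0.0, 0.0, 0.107, -2.99, 0.91, -0.11, 6.0],
[-0.0, 0.0, 0.107, -2.87, 1.22, -0.11, 6.0], [-0.0, 0.0, 0.107, -2.73, 1.52, -0.11, 6.0], [-0.0, 0.0, 0.107, -2.55, 1.8, -0.11, 6.0], [-0.0, 0.0, 0.107, -2.34, 2.06, -0.11, 6.0], [-0.0, 0.0, 0.107, -2.11, 2.3, -0.11, 6.0],
```

Request:
play_rows:
  commands:
    - [[0, 0, 0.107, -2.45, -1.94, -0.1, 6], [0, 0, 0.107, -2.64, -1.66, -0.1, 6], [0, 0, 0.107, -2.8, -1.37, -0.1, 6], [0, 0, 0.107, -2.93, -1.06, -0.1, 6], [0, 0, 0.107, -3.03, -0.74, -0.1, 6]]
  force: 40

```text
clock: 0.65
ee_pos: [0.3343, 0.4239, 0.4056]
tool_rot: [[-0.552, 0.834, -0.006], [0.834, 0.552, -0.004], [-0.0, -0.007, -1.0]]
force: [0.3, 0.4, 0.0]
grip_width: 0.0599
```

Request:
play_rows:
  commands:
    - [[0, 0, 0.107, -3.09, -0.42, -0.1, 6], [0, 0, 0.107, -3.12, -0.08, -0.1, 6], [0, 0, 0.107, -3.11, 0.25, -0.1, 6], [0, 0, 0.107, -3.07, 0.58, -0.1, 6], [0, 0, 0.107, -2.99, 0.91, -0.1, 6]]

```text
clock: 1.15
ee_pos: [0.4027, 0.276, 0.4099]
tool_rot: [[-0.027, 1.0, -0.007], [1.0, 0.027, -0.005], [-0.005, -0.007, -1.0]]
force: [0.6, -0.4, 0.1]
grip_width: 0.0601
```

Request:
play_rows:
  commands:
    - [[0, 0, 0.107, -2.87, 1.22, -0.1, 6], [0, 0, 0.107, -2.73, 1.52, -0.1, 6], [0, 0, 0.107, -2.55, 1.8, -0.1, 6], [0, 0, 0.107, -2.34, 2.06, -0.1, 6], [0, 0, 0.107, -2.11, 2.3, -0.1, 6]]

```text
clock: 1.65
ee_pos: [0.4674, 0.1267, 0.4148]
tool_rot: [[0.507, 0.862, -0.009], [0.862, -0.507, -0.005], [-0.009, -0.005, -1.0]]
force: [0.1, 1.0, -0.2]
grip_width: 0.0603
```

```bash
python3 -c "
from h import *
plan([.475,.145,.38],-27.4,5,6)
c=shot('wrist','w1.png')"
```

```text
from [0.4674 0.1267 0.4148] yaw -30.44 F [ 0.1   1.03 -0.16] g 0.0603 t 1.65
[-0.001, 0.002, -0.011, 0.4, -0.05, 0.69, 6.0], [-0.001, 0.002, -0.011, 0.4, -0.05, 0.69, 6.0], [-0.001, 0.002, -0.011, 0.4, -0.04, 0.69, 6.0], [-0.001, 0.002, -0.011, 0.4, -0.04, 0.7, 6.0], [-0.001, 0.002, -0.011, 0.4, -0.04, 0.7, 6.0],
```

View pics/w1.png

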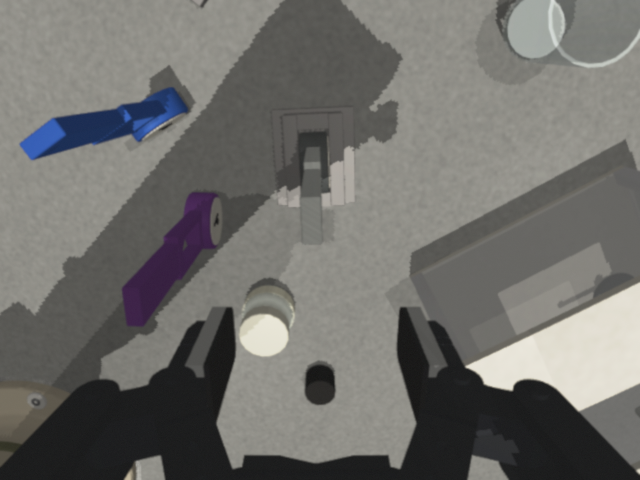

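The wrist view shows the gauge tab's top end at (312,243), square to the jaws, with the tab running up to the case at (313,150). I'll measure it again from here.

```bash
python3 -c "
from h import *
c=load('wrist');P=cloud(c)[150:270,280:345].reshape(-1,3);T=load('top')
for lo in(.135,.15,.165):
  q=P[(P[:,2]>lo)&(P[:,2]<.21)];print(cv2.minAreaRect((q[:,:2]*1000).astype(np.float32)),len(q),np.percentile(q[:,2],[50,98,100]).round(4))
print(tri(c,(312,243),T,(310.4,255.0)), onz(c,[(301,243),(323,243)],.19))
plan([.475,.145,.38],-27.4,5,6)"
```

```text
((475.9123840332031, 147.4484405517578), (24.676258087158203, 9.99026870727539), 62.05369567871094) 1452 [0.1882 0.1897 0.1906]
((475.87921142578125, 147.38587951660156), (24.534605026245117, 9.99026870727539), 62.05369567871094) 1356 [0.1883 0.1897 0.1906]
((475.87921142578125, 147.38587951660156), (24.534605026245117, 9.99026870727539), 62.05369567871094) 1235 [0.1884 0.1897 0.1906]
(array([0.47262326, 0.1426517 , 0.20211044]), np.float64(0.002552086630048516)) [[0.46652984 0.14054051 0.19      ]
 [0.47560061 0.13523008 0.19      ]]
from [0.4692 0.1209 0.4153] yaw -31.25 F [ 0.79 -5.41  0.77] g 0.0597 t 1.7
[-0.001, 0.002, -0.013, 0.48, -0.15, 0.7, 6.0], [-0.001, 0.002, -0.013, 0.48, -0.14, 0.7, 6.0], [-0.001, 0.002, -0.013, 0.48, -0.14, 0.7, 6.0], [-0.001, 0.002, -0.013, 0.48, -0.13, 0.7, 6.0], [-0.001, 0.002, -0.013, 0.48, -0.12, 0.7, 6.0],
```

Request:
play_rows:
  commands:
    - [[-0.001, 0.002, -0.013, 0.48, -0.15, 0.7, 6], [-0.001, 0.002, -0.013, 0.48, -0.14, 0.7, 6], [-0.001, 0.002, -0.013, 0.48, -0.14, 0.7, 6], [-0.001, 0.002, -0.013, 0.48, -0.13, 0.7, 6], [0, 0, 0, 0, 0, 0, 6]]

```text
clock: 2.2
ee_pos: [0.4733, 0.143, 0.3835]
tool_rot: [[0.467, 0.884, -0.001], [0.884, -0.467, -0.002], [-0.002, -0.0, -1.0]]
force: [-0.6, 0.7, -0.7]
grip_width: 0.0601
```

```bash
python3 -c "
from h import *
plan([.4755,.146,.36],-27.7,5,6)"
```

```text
from [0.4733 0.143  0.3835] yaw -27.82 F [-0.62  0.74 -0.66] g 0.0601 t 2.2
[-0.0, 0.0, -0.0, 0.07, 0.01, 0.47, 6.0], [-0.0, 0.0, -0.0, 0.07, 0.01, 0.47, 6.0], [-0.0, 0.0, -0.0, 0.07, 0.01, 0.47, 6.0], [-0.0, 0.0, -0.0, 0.07, 0.01, 0.47, 6.0], [-0.0, 0.0, -0.0, 0.07, 0.01, 0.47, 6.0],
```

Request:
play_rows:
  commands:
    - [[0, 0, 0, 0.09, 0.01, 1.2, 6], [0, 0, 0, 0.07, 0.01, 1.2, 6], [0, 0, 0, 0.07, 0.01, 1.2, 6], [0, 0, 0, 0, 0, 0.8, 6], [0, 0, 0, 0, 0, 0, 6]]

```text
clock: 2.7
ee_pos: [0.4739, 0.1462, 0.3345]
tool_rot: [[0.464, 0.886, -0.003], [0.886, -0.464, -0.003], [-0.004, -0.002, -1.0]]
force: [-0.1, 0.4, -0.4]
grip_width: 0.0603
```

```bash
python3 -c "
from h import *
plan([.4755,.146,.333],-27.7,3,6)"
```

```text
from [0.4739 0.1462 0.3345] yaw -27.65 F [-0.05  0.41 -0.45] g 0.0603 t 2.7
[-0.001, 0.001, 0.0, 0.02, 0.05, 0.05, 6.0], [-0.001, 0.001, 0.0, 0.02, 0.05, 0.05, 6.0], [-0.001, 0.001, 0.0, 0.02, 0.05, 0.05, 6.0],
```

Request:
play_rows:
  commands:
    - [[-0.001, 0.001, 0, 0.02, 0.05, 0.05, 5], [-0.001, 0.001, 0, 0.02, 0.05, 0.05, 3], [0, 0, 0, 0, 0.03, 0, 1.8], [0, 0, 0, 0, 0, 0, 0.5], [0, 0, 0, 0, 0, 0, 0.5]]
  force: 40

```text
clock: 3.2
ee_pos: [0.4757, 0.1456, 0.3343]
tool_rot: [[0.465, 0.885, 0.001], [0.885, -0.465, -0.001], [-0.001, 0.001, -1.0]]
force: [0.5, 0.3, -2.7]
grip_width: 0.0093
```

Request:
play_rows:
  commands:
    - [[0, 0, 0, 0, 0, 0, 0.5], [0, 0, 0, 0, 0, 0, 0.5], [0, 0, 0, 0, 0, -0.3, 0.5], [0, 0, 0, 0, 0, -0.6, 0.5], [0, 0, 0, 0, 0, 0, 0.5]]

```text
clock: 3.7
ee_pos: [0.4755, 0.1454, 0.3437]
tool_rot: [[0.465, 0.885, -0.0], [0.885, -0.465, -0.002], [-0.001, 0.001, -1.0]]
force: [0.6, -0.2, -1.7]
grip_width: 0.0095
```

```bash
python3 -c "
from h import *
c=shot('wrist','w2.png')
plan([.4755,.146,.52],-27.7,10,.5)"
```

```text
from [0.4754 0.1454 0.3433] yaw -27.71 F [-0.4   0.32 -2.95] g 0.0093 t 3.75
[0.0, 0.0, -0.0, 0.0, -0.0, -1.77, 0.5], [0.0, 0.0, -0.0, 0.0, -0.0, -1.77, 0.5], [0.0, 0.0, -0.0, 0.0, -0.0, -1.77, 0.5], [0.0, 0.0, -0.0, 0.0, -0.0, -1.77, 0.5], [0.0, 0.0, -0.0, 0.0, -0.0, -1.77, 0.5],
[0.0, 0.0, -0.0, 0.0, -0.0, -1.77, 0.5], [0.0, 0.0, -0.0, 0.0, -0.0, -1.77, 0.5], [0.0, 0.0, -0.0, 0.0, -0.0, -1.77, 0.5], [0.0, 0.0, -0.0, 0.0, -0.0, -1.77, 0.5], [0.0, 0.0, -0.0, 0.01, -0.0, -1.77, 0.5],
```

Request:
play_rows:
  commands:
    - [[0, 0, 0, 0, 0, -1.5, 0.5], [0, 0, 0, 0, 0, -2.0, 0.5], [0, 0, 0, 0, 0, -2.0, 0.5], [0, 0, 0, 0, 0, -2.0, 0.5], [0, 0, 0, 0, 0, -2.0, 0.5]]

```text
clock: 4.25
ee_pos: [0.4742, 0.1455, 0.438]
tool_rot: [[0.465, 0.885, -0.007], [0.885, -0.465, -0.005], [-0.008, -0.004, -1.0]]
force: [-0.0, 0.1, -2.7]
grip_width: 0.0094
```

Request:
play_rows:
  commands:
    - [[0, 0, 0, 0, 0, -2.0, 0.5], [0, 0, 0, 0, 0, -2.0, 0.5], [0, 0, 0, 0, 0, -2.0, 0.5], [0, 0, 0, 0, 0, -2.0, 0.5], [0, 0, 0, 0, 0, -1.0, 0.5]]

```text
clock: 4.75
ee_pos: [0.4745, 0.1455, 0.5328]
tool_rot: [[0.465, 0.885, -0.006], [0.885, -0.465, -0.004], [-0.007, -0.003, -1.0]]
force: [0.2, -0.4, -2.4]
grip_width: 0.0096
```

Run:
```python
from h import *
T=shot('top');
# white roof mask -> cabinet outline ; hatch contour
im=T['image'].astype(int);m=((im.min(2)>170)&(im.max(2)-im.min(2)<45)).astype(np.uint8);m[:, :366]=0;m[:,492:]=0;m[:140]=0;m[262:]=0
Z=cloud(T)[:,:,2]
m&=((Z>.143)&(Z<.157)).astype(np.uint8)
v,u=np.nonzero(m);P=onz(T,np.c_[u,v],.15)[:,:2]*1000
print(len(P),cv2.minAreaRect(P.astype(np.float32)))
# edge line fits per row: left/right roof edges and hatch edges
L=[];Rr=[];HL=[];HR=[]
for r in range(190,232):
    k=np.nonzero(m[r])[0]
    if len(k)<20: continue
    L.append((k[0]-.5,r));Rr.append((k[-1]+.5,r))
    g=np.diff(k);j=g.argmax()
    if g[j]>20: HL.append((k[j]+.5,r));HR.append((k[j+1]-.5,r))
for n,A in dict(L=L,R=Rr,HL=HL,HR=HR).items():
    if len(A)<8: print(n,len(A));continue
    q=onz(T,A,.15)[:,:2]*1000;l=cv2.fitLine(q.astype(np.float32),cv2.DIST_HUBER,0,.01,.01).ravel();print(n,len(A),np.degrees(np.arctan(l[1]/l[0])).round(2),l[2:].round(1),q[[0,-1]].round(1).tolist())
big=cv2.resize(T['image'][140:260,360:500],(700,600),interpolation=cv2.INTER_CUBIC);cv2.imwrite('pics/cab.png',big[:,:,::-1])
plan([.575,-.123,.515],-2,18,.5)
```

```text
5212 ((604.5949096679688, -123.07433319091797), (239.43516540527344, 215.79916381835938), 89.1430892944336)
L 42 0.08 [576.   -3.7] [[622.7, -4.4], [528.4, -3.7]]
R 42 -0.89 [ 589.2 -241.4] [[618.9, -242.4], [524.3, -241.6]]
HL 31 0.25 [593.7 -81.1] [[621.5, -79.7], [552.2, -81.5]]
HR 31 -0.27 [ 581.6 -166.1] [[620.1, -166.6], [550.8, -165.5]]
from [0.4745 0.1455 0.5337] yaw -27.72 F [ 0.35  1.01 -1.45] g 0.0098 t 4.8
[-0.0, 0.0, -0.025, -1.06, 1.19, 0.11, 0.5], [-0.0, 0.0, -0.025, -1.09, 1.16, 0.11, 0.5], [-0.0, 0.0, -0.025, -1.12, 1.13, 0.11, 0.5], [-0.0, 0.0, -0.025, -1.15, 1.11, 0.11, 0.5], [-0.0, 0.0, -0.025, -1.17, 1.08, 0.11, 0.5],
[-0.0, 0.0, -0.025, -1.2, 1.05, 0.11, 0.5], [-0.0, 0.0, -0.025, -1.23, 1.02, 0.11, 0.5], [-0.0, 0.0, -0.025, -1.25, 0.99, 0.11, 0.5], [-0.0, 0.0, -0.025, -1.27, 0.95, 0.11, 0.5], [-0.0, 0.0, -0.025, -1.3, 0.92, 0.11, 0.5],
[-0.0, 0.0, -0.025, -1.32, 0.89, 0.11, 0.5], [-0.0, 0.0, -0.025, -1.34, 0.86, 0.11, 0.5], [-0.0, 0.0, -0.025, -1.36, 0.82, 0.11, 0.5], [-0.0, 0.0, -0.025, -1.38, 0.79, 0.11, 0.5], [-0.0, 0.0, -0.025, -1.4, 0.75, 0.1, 0.5],
[-0.0, 0.0, -0.025, -1.42, 0.72, 0.1, 0.5], [-0.0, 0.0, -0.025, -1.44, 0.68, 0.1, 0.5], [-0.0, 0.0, -0.025, -1.46, 0.65, 0.1, 0.5],
```

View pics/cab.png

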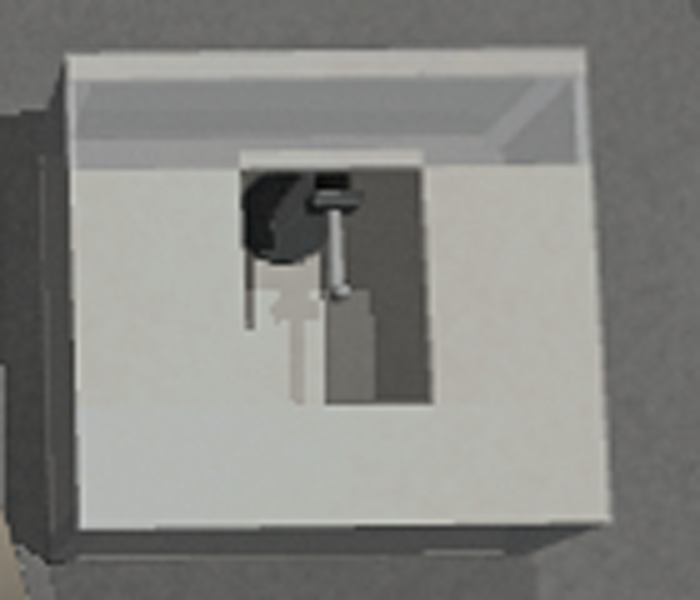

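Request:
play_rows:
  commands:
    - [[0, 0, 0.0, -1.1, 1.3, 0.1, 0.5], [0, 0, -0.03, -2.2, 2.3, 0.1, 0.5], [0, 0, -0.045, -2.3, 2.2, 0.1, 0.5], [0, 0, -0.05, -2.4, 2.1, 0.1, 0.5], [0, 0, -0.05, -2.5, 2.0, 0.1, 0.5]]

```text
clock: 5.3
ee_pos: [0.5215, 0.011, 0.5247]
tool_rot: [[0.286, 0.958, -0.009], [0.958, -0.286, -0.003], [-0.005, -0.008, -1.0]]
force: [0.3, -0.2, -2.4]
grip_width: 0.0091
```

Request:
play_rows:
  commands:
    - [[0, 0, -0.05, -2.6, 1.9, 0.0, 0.5], [0, 0, -0.05, -2.7, 1.8, 0.0, 0.5], [0, 0, -0.05, -2.7, 1.6, 0.0, 0.5], [0, 0, -0.05, -2.0, 1.0, 0.0, 0.5], [0, 0, 0, 0, 0, 0, 0.5]]

```text
clock: 5.8
ee_pos: [0.5623, -0.1099, 0.5185]
tool_rot: [[0.087, 0.996, -0.016], [0.996, -0.087, -0.005], [-0.007, -0.016, -1.0]]
force: [-1.6, -0.5, -1.5]
grip_width: 0.0093
```

Run:
```python
from h import *
w=shot('wrist','w3.png')
S=load('scene');T=load('top')
f=lambda x,y:(360+x/5,140+y/5)
C=onz(T,[f(66,55),f(585,47),f(610,521),f(78,527)],.15)*1000;print('roof corners',C.round(1).tolist(),C.mean(0))
C=onz(T,[f(240,150),f(422,150),f(434,405)],.15)*1000;print('hatch',C.round(1).tolist())
P=cloud(T)[165:220,405:450].reshape(-1,3);q=P[(P[:,2]>.105)&(P[:,2]<.145)]*1000
q=q[(q[:,0]>555)&(q[:,0]<660)&(abs(q[:,1]+124)<25)];print(len(q));q=q[q[:,0].argsort()];print(q[::max(1,len(q)//40)].round(1).tolist())
plan([.575,-.123,.53],-.3,5,.5)
```

```text
roof corners [[714.3, -4.3, 150.0], [714.5, -244.5, 150.0], [494.2, -243.3, 150.0], [495.7, -2.9, 150.0]] [ 604.69369852 -123.73801009  150.        ]
hatch [[668.2, -82.7, 150.0], [666.9, -166.4, 150.0], [548.5, -166.1, 150.0]]
108
[[601.0, -124.6, 144.0], [602.0, -123.2, 139.5], [603.7, -122.6, 142.7], [608.2, -125.1, 143.0], [610.3, -124.9, 132.6], [611.4, -128.4, 138.4], [613.6, -123.7, 139.5], [613.8, -128.6, 138.1], [616.1, -126.3, 138.5], [618.2, -126.1, 139.9], [619.0, -129.2, 136.1], [621.5, -124.8, 135.6], [623.0, -128.8, 139.0], [623.7, -127.1, 136.0], [625.8, -127.0, 137.0], [627.2, -126.2, 141.6], [627.8, -129.1, 138.9], [630.7, -125.0, 136.6], [631.9, -126.4, 141.5], [633.3, -130.0, 135.2], [633.9, -123.8, 143.4], [636.4, -126.4, 142.6], [637.5, -129.8, 137.1], [639.8, -122.8, 138.2], [640.0, -127.7, 137.1], [641.8, -125.0, 139.4], [642.9, -135.6, 144.1], [643.0, -131.0, 144.0], [643.6, -129.3, 141.5], [643.7, -115.3, 141.9], [644.0, -120.2, 140.4], [644.1, -134.4, 139.0], [644.3, -120.1, 128.8], [644.7, -123.2, 137.3], [644.9, -118.7, 136.8], [645.5, -124.3, 143.7], [645.6, -129.0, 143.1], [645.8, -131.5, 142.3], [647.3, -116.1, 126.4], [647.8, -117.3, 144.6], [648.2, -124.7, 142.2], [649.2, -116.2, 138.7], [650.3, -131.6, 142.9], [650.9, -122.8, 140.8], [652.7, -129.4, 142.9], [653.1, -122.7, 141.6], [653.8, -132.7, 138.0], [655.0, -129.4, 143.4], [655.2, -127.3, 142.5], [655.7, -118.3, 140.9], [657.2, -129.4, 143.8], [657.6, -125.1, 142.5], [659.4, -119.6, 135.2], [659.9, -125.1, 142.7]]
from [ 0.5622 -0.1083  0.5183] yaw -4.97 F [ 0.1   0.29 -3.62] g 0.0093 t 5.85
[-0.003, 0.001, -0.016, -0.27, 0.28, -0.24, 0.5], [-0.003, 0.001, -0.016, -0.28, 0.27, -0.24, 0.5], [-0.003, 0.001, -0.016, -0.28, 0.27, -0.23, 0.5], [-0.003, 0.001, -0.016, -0.28, 0.27, -0.23, 0.5], [-0.003, 0.001, -0.016, -0.29, 0.26, -0.23, 0.5],
```

View pics/w3.png

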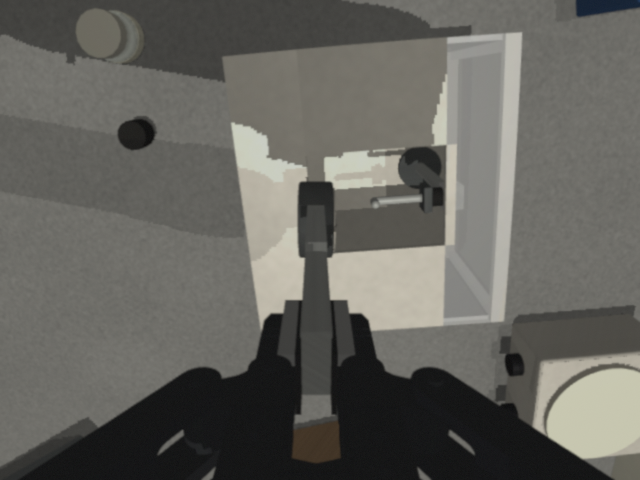

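The wrist view shows the hatch with tip (376,202), pin to (420,199), block (432,198), and the round case hanging at (316,220), short of the hatch in x. I'll triangulate the hook.

Run:
```python
from h import *
w=load('wrist');T=load('top');S=load('scene');r=np.round
print('tip w-t',tri(w,(376,202),T,(428,198.2)),'w-s',tri(w,(376,202),S,(186.4,245)),'t-s',tri(T,(428,198.2),S,(186.4,245)))
print('block front w-t',tri(w,(421,199),T,(427,182)))
C=onz(w,[(222,57),(522,33),(504,320),(262,332)],.15)*1000;print('roof',C.round(1).tolist(),C.mean(0).round(1))
C=onz(w,[(333,252),(445,245),(445,146)],.15)*1000;print('hatch',C.round(1).tolist())
for z in(.125,.13,.135,.14): print(z,r(onz(w,[(380,202),(420,199.5)],z)*1000,1).tolist(),r(onz(T,[(427,182),(428,196)],z)*1000,1).tolist())
P=cloud(w);q=P[193:206,382:418].reshape(-1,3)*1000;q=q[(q[:,2]>105)&(q[:,2]<150)];print('pin depth',len(q),np.median(q,axis=0),q.std(0),np.percentile(q[:,2],[10,50,90]))
q=P[190:208,424:440].reshape(-1,3)*1000;q=q[(q[:,2]>105)&(q[:,2]<150)];print('block depth',len(q),q.min(0),np.median(q,axis=0),q.max(0))
q=P[195:209,370:380].reshape(-1,3)*1000;q=q[(q[:,2]>105)];print('tip depth',len(q),q.min(0),np.median(q,axis=0),q.max(0))
q=P[150:330,450:500].reshape(-1,3)*1000;print('strip z',np.median(q[:,2]));q=P[270:320,300:430].reshape(-1,3)*1000;print('roof z',np.nanmedian(q[:,2]))
q=P[185:250,300:333].reshape(-1,3)*1000;q=q[(q[:,2]>180)];print('gauge case',cv2.minAreaRect(q[:,:2].astype(np.float32)),q[:,2].min())
```

```text
tip w-t (array([ 0.61053152, -0.13501164,  0.10173248]), np.float64(0.0017533225951618977)) w-s (array([ 0.60534677, -0.12182019,  0.14393958]), np.float64(0.0011302662688614429)) t-s (array([ 0.60250312, -0.12534372,  0.14150992]), np.float64(0.004378587559749532))
block front w-t (array([ 0.65241442, -0.13664867,  0.0947375 ]), np.float64(0.001098299752488324))
roof [[497.4, -0.9, 150.0], [716.5, -2.2, 150.0], [715.7, -239.5, 150.0], [497.2, -234.1, 150.0]] [ 606.7 -119.2  150. ]
hatch [[567.1, -161.2, 150.0], [661.1, -162.5, 150.0], [660.3, -80.0, 150.0]]
0.125 [[611.0, -128.0, 125.0], [645.6, -128.6, 125.0]] [[645.0, -130.3, 125.0], [611.8, -131.1, 125.0]]
0.13 [[610.4, -126.6, 130.0], [644.6, -127.1, 130.0]] [[643.9, -129.2, 130.0], [610.8, -130.1, 130.0]]
0.135 [[609.8, -125.2, 135.0], [643.5, -125.7, 135.0]] [[642.8, -128.2, 135.0], [609.8, -129.0, 135.0]]
0.14 [[609.3, -123.8, 140.0], [642.5, -124.3, 140.0]] [[641.6, -127.1, 140.0], [608.8, -128.0, 140.0]]
pin depth 300 [ 625.88649787 -123.28572875  136.29579065] [8.72911312 1.97166529 1.16759076] [134.61634462 136.29579065 137.5062816 ]
block depth 273 [ 644.90802288 -130.70059761  137.33381777] [ 650.95725947 -123.05659579  142.72333469] [ 658.60881844 -115.46511504  145.37647707]
tip depth 100 [ 601.12314361 -126.96302635  133.18228728] [ 604.48369568 -122.39530801  144.78660802] [ 609.21533744 -120.50950461  148.30991874]
strip z nan
roof z 149.0614353655414
gauge case ((558.920166015625, -104.21559143066406), (37.237648010253906, 19.985715866088867), 85.15288543701172) 220.23179789179588
```

The hook sits at y about -0.125 to -0.127, pin top about 0.137, block front x about 0.644, tip x about 0.604. For the entry I want gauge x 0.5755 and y -0.125.

Request:
play_rows:
  commands:
    - [[-0.003, 0.001, -0.016, -0.35, 0.28, -0.1, 0.5], [-0.003, 0.001, -0.016, -0.35, 0.27, -0.1, 0.5], [-0.003, 0.001, -0.016, -0.33, 0.27, 0, 0.5], [-0.003, 0.001, -0.016, -0.33, 0.25, 0, 0.5], [0, 0, -0.01, -0.2, 0.15, 0, 0.5]]

```text
clock: 6.35
ee_pos: [0.5747, -0.1212, 0.5192]
tool_rot: [[0.002, 1.0, -0.005], [1.0, -0.002, 0.002], [0.002, -0.005, -1.0]]
force: [1.4, -0.0, -2.8]
grip_width: 0.0096
```

```bash
python3 -c "
from h import *
plan([.5755,-.1255,.50],-.5,5,.5)"
```

```text
from [ 0.5747 -0.1212  0.5192] yaw -0.09 F [ 1.4  -0.02 -2.83] g 0.0096 t 6.35
[-0.001, -0.0, 0.001, -0.09, 0.02, 0.38, 0.5], [-0.001, -0.0, 0.001, -0.09, 0.02, 0.38, 0.5], [-0.001, -0.0, 0.001, -0.09, 0.02, 0.38, 0.5], [-0.001, -0.0, 0.001, -0.09, 0.02, 0.38, 0.5], [-0.001, -0.0, 0.001, -0.09, 0.02, 0.38, 0.5],
```

Request:
play_rows:
  commands:
    - [[-0.001, 0, 0.001, -0.1, 0.02, 0.4, 0.5], [-0.001, 0, 0.001, -0.1, 0.02, 0.4, 0.5], [-0.001, 0, 0.001, -0.1, 0.02, 0.4, 0.5], [-0.001, 0, 0.001, -0.1, 0, 0.2, 0.5], [0, 0, 0, 0, 0, 0, 0.5]]

```text
clock: 6.85
ee_pos: [0.5754, -0.1253, 0.5036]
tool_rot: [[0.005, 1.0, -0.001], [1.0, -0.005, 0.002], [0.002, -0.001, -1.0]]
force: [0.1, 0.4, -3.5]
grip_width: 0.0096
```

Run:
```python
from h import *
w=shot('wrist','w4.png');s=shot('scene','s4.png');r=np.round
plan([.5755,-.1255,.38],-.5,10,.5)
P=cloud(w);G=w['image']
a=w['image'][120:440,160:560];b=cv2.resize(s['image'][130:290,80:280],(400,320),interpolation=cv2.INTER_CUBIC)
cv2.imwrite('pics/c4.png',np.hstack([a,b])[:,:,::-1])
q=P.reshape(-1,3)*1000
m=(abs(q[:,0]-575)<25)&(abs(q[:,1]+125)<45)&(q[:,2]>172)&(q[:,2]<300);m&=~np.isnan(q[:,0]);g=q[m]
for lo in range(175,300,15):
    k=g[(g[:,2]>=lo)&(g[:,2]<lo+15)]
    if len(k)>10: print(lo,len(k),np.percentile(k[:,0],[2,50,98]).round(1),np.percentile(k[:,1],[2,50,98]).round(1))
m=(q[:,0]>598)&(q[:,0]<640)&(abs(q[:,1]+125)<9)&(q[:,2]>115)&(q[:,2]<149);k=q[m];print('hook',len(k))
for lo in(598,604,610,616,622,628,634):
    j=k[(k[:,0]>=lo)&(k[:,0]<lo+6)]
    if len(j)>5: print(lo,len(j),np.percentile(j[:,1],[5,50,95]).round(1),np.percentile(j[:,2],[10,50,90]).round(1))
```

```text
from [ 0.5755 -0.1251  0.5039] yaw -0.29 F [-0.48 -0.19 -3.06] g 0.0093 t 6.95
[-0.0, -0.0, 0.0, -0.01, 0.0, 1.24, 0.5], [-0.0, -0.0, 0.0, -0.01, 0.0, 1.24, 0.5], [-0.0, -0.0, 0.0, -0.01, 0.0, 1.24, 0.5], [-0.0, -0.0, 0.0, -0.01, 0.0, 1.24, 0.5], [-0.0, -0.0, 0.0, -0.01, 0.0, 1.24, 0.5],
[-0.0, -0.0, 0.0, -0.0, 0.0, 1.24, 0.5], [-0.0, -0.0, 0.0, -0.0, 0.0, 1.24, 0.5], [-0.0, -0.0, 0.0, -0.0, 0.0, 1.24, 0.5], [-0.0, -0.0, 0.0, -0.0, 0.0, 1.24, 0.5], [-0.0, -0.0, 0.0, -0.0, 0.0, 1.24, 0.5],
190 65 [565.1 576.  586.9] [-102.7  -98.7  -98.4]
205 670 [565.  576.6 587.4] [-143.  -102.3  -98.6]
220 1090 [564.5 576.  586.8] [-138.5 -116.2 -105.5]
235 140 [570.9 575.4 580.4] [-107.7 -107.4 -107. ]
250 163 [570.8 575.5 580.2] [-107.8 -107.4 -107. ]
265 199 [570.9 575.5 580.4] [-107.8 -107.4 -106.9]
280 436 [571.  575.5 580.5] [-111.9 -109.  -107.1]
295 92 [570.7 575.5 580.3] [-112.3 -111.5 -111. ]
hook 447
598 43 [-125.6 -122.8 -120.8] [136.9 145.  146.9]
604 70 [-126.2 -122.4 -120.6] [134.6 140.5 147.1]
610 66 [-126.8 -123.2 -120.6] [134.5 136.4 137.5]
616 67 [-126.9 -123.2 -120.7] [134.5 136.1 137.5]
622 69 [-126.8 -123.2 -120.7] [134.3 136.4 137.5]
628 66 [-126.8 -123.3 -120.7] [134.5 136.3 137.3]
634 66 [-126.9 -123.4 -120.7] [134.4 136.3 137.4]
```

View pics/c4.png

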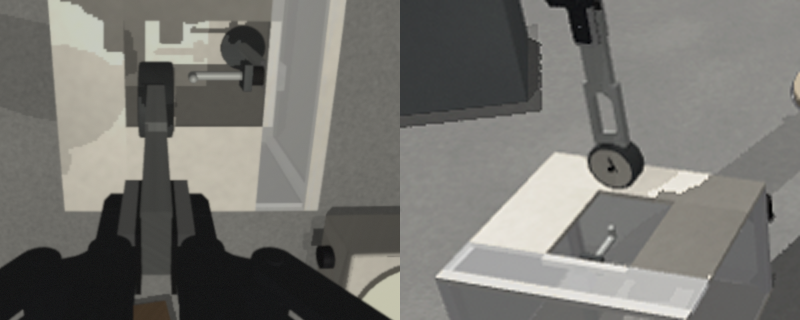

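In the same wrist frame the gauge is at x 575.5, y -123.4 and upright, with its underside above the roof. The pin is at y about -123.8, top about 137.5, with the tip top at 147. So they line up within a millimetre, and I'll descend in the hatch.

Request:
play_rows:
  commands:
    - [[0, 0, 0, 0, 0, 0.8, 0.5], [0, 0, 0, 0, 0, 1.2, 0.5], [0, 0, 0, 0, 0, 1.2, 0.5], [0, 0, 0, 0, 0, 1.2, 0.5], [0, 0, 0, 0, 0, 0.8, 0.5]]

```text
clock: 7.45
ee_pos: [0.5754, -0.1249, 0.4482]
tool_rot: [[0.005, 1.0, 0.001], [1.0, -0.005, 0.002], [0.002, 0.001, -1.0]]
force: [0.0, 0.5, -3.2]
grip_width: 0.0092
```

```bash
python3 -c "
from h import *
plan([.5755,-.1255,.381],-.4,5,.5)"
```

```text
from [ 0.5754 -0.1249  0.4482] yaw -0.27 F [ 0.01  0.47 -3.17] g 0.0092 t 7.45
[0.0, -0.0, 0.0, -0.02, 0.0, 1.34, 0.5], [0.0, -0.0, 0.0, -0.02, 0.0, 1.34, 0.5], [0.0, -0.0, 0.0, -0.01, 0.0, 1.34, 0.5], [0.0, -0.0, 0.0, -0.01, 0.0, 1.34, 0.5], [0.0, -0.0, 0.0, -0.01, 0.0, 1.34, 0.5],
```

Request:
play_rows:
  commands:
    - [[0, 0, 0, -0.02, 0, 1.3, 0.5], [0, 0, 0, -0.02, 0, 1.3, 0.5], [0, 0, 0, -0.02, 0, 1.3, 0.5], [0, 0, 0, -0.01, 0, 1.3, 0.5], [0, 0, 0, 0, 0, 1.0, 0.5]]

```text
clock: 7.95
ee_pos: [0.5752, -0.1253, 0.3799]
tool_rot: [[0.005, 1.0, -0.001], [1.0, -0.005, 0.002], [0.002, -0.001, -1.0]]
force: [0.1, -0.6, -3.1]
grip_width: 0.0091
```

Request:
play_rows:
  commands:
    - [[0, 0, 0, 0, 0, 0, 0.5], [0, 0, 0, 0, 0, 0, 0.5], [0, 0, 0, 0, 0, 0, 0.5], [0, 0, 0, 0, 0, 0, 0.5], [0, 0, 0, 0, 0, 0, 0.5]]

```text
clock: 8.45
ee_pos: [0.5753, -0.1253, 0.3795]
tool_rot: [[0.005, 1.0, -0.001], [1.0, -0.005, 0.002], [0.002, -0.001, -1.0]]
force: [-0.3, 0.5, -2.3]
grip_width: 0.0092
```

Run:
```python
from h import *
w=shot('wrist');s=shot('scene')
plan([.633,-.1257,.381],-.4,10,.5)
b=cv2.resize(s['image'][195:315,110:270],(640,480),interpolation=cv2.INTER_CUBIC);cv2.imwrite('pics/s5.png',b[:,:,::-1])
q=cloud(w).reshape(-1,3)*1000
g=q[(abs(q[:,0]-575)<25)&(abs(q[:,1]+125)<45)&(q[:,2]>90)&(q[:,2]<200)]
for lo in range(90,200,15):
    k=g[(g[:,2]>=lo)&(g[:,2]<lo+15)]
    if len(k)>10: print(lo,len(k),np.percentile(k[:,0],[2,50,98]).round(1),np.percentile(k[:,1],[2,50,98]).round(1))
k=q[(q[:,0]>598)&(q[:,0]<640)&(abs(q[:,1]+125)<9)&(q[:,2]>115)&(q[:,2]<149)]
for lo in(598,604,610,622,634):
    j=k[(k[:,0]>=lo)&(k[:,0]<lo+6)]
    if len(j)>5: print(lo,len(j),np.percentile(j[:,1],[5,50,95]).round(1),np.percentile(j[:,2],[10,50,90]).round(1))
```

```text
from [ 0.5753 -0.1253  0.3794] yaw -0.27 F [ 0.01 -0.   -2.36] g 0.0095 t 8.55
[-0.0, -0.0, 0.0, -0.0, 0.58, -0.02, 0.5], [-0.0, -0.0, 0.0, -0.0, 0.58, -0.02, 0.5], [-0.0, -0.0, 0.0, -0.0, 0.58, -0.02, 0.5], [-0.0, -0.0, 0.0, -0.0, 0.58, -0.02, 0.5], [-0.0, -0.0, 0.0, -0.0, 0.58, -0.02, 0.5],
[-0.0, -0.0, 0.0, -0.0, 0.58, -0.02, 0.5], [-0.0, -0.0, 0.0, -0.0, 0.58, -0.02, 0.5], [-0.0, -0.0, 0.0, -0.0, 0.58, -0.02, 0.5], [-0.0, -0.0, 0.0, -0.0, 0.58, -0.02, 0.5], [-0.0, -0.0, 0.0, -0.0, 0.58, -0.02, 0.5],
90 1449 [564.4 575.9 586.8] [-141.2 -112.4 -101.5]
105 126 [570.7 575.4 580. ] [-107.7 -107.4 -107. ]
120 156 [570.6 575.4 580.2] [-107.8 -107.4 -107. ]
135 696 [550.  551.  579.8] [-151.7 -107.5  -81.6]
150 360 [570.7 575.4 580.4] [-111.7 -107.6 -107. ]
165 352 [570.8 575.7 580.4] [-112.3 -111.4 -107.8]
180 363 [570.8 575.5 580.3] [-112.3 -111.5 -111. ]
195 146 [570.9 575.9 580.5] [-112.2 -111.6 -111.1]
598 117 [-125.7 -122.4 -120.7] [135.6 143.4 146.5]
604 174 [-125.7 -122.1 -120.7] [134.5 141.6 146.8]
610 151 [-126.7 -122.9 -120.7] [134.6 136.4 137.6]
622 144 [-126.5 -123.  -120.7] [134.2 136.3 137.2]
634 144 [-126.6 -123.2 -120.9] [134.3 136.3 137.4]
```

View pics/s5.png

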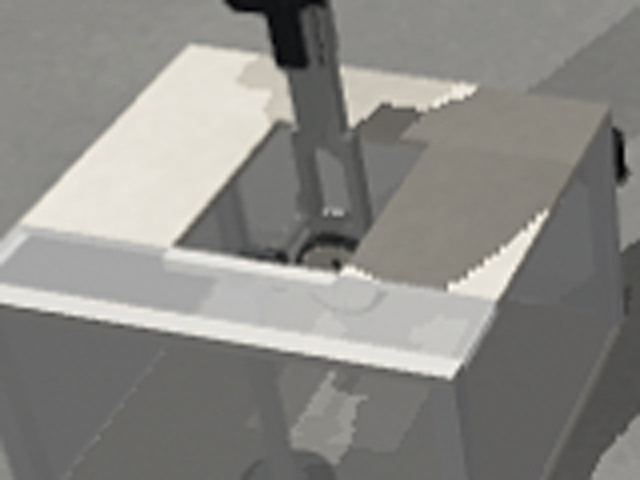

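The gauge hangs in the hatch clear of its edges, with its eye over and around the tip level. Next I'll slide it along the hook.

Request:
play_rows:
  commands:
    - [[0, 0, 0, 0, 0.6, 0, 0.5], [0, 0, 0, 0, 0.7, 0, 0.5], [0, 0, 0, 0, 0.7, 0, 0.5], [0, 0, 0, 0, 0.7, 0, 0.5], [0, 0, 0, 0, 0.5, 0, 0.5]]

```text
clock: 9.05
ee_pos: [0.6101, -0.1252, 0.3798]
tool_rot: [[0.004, 1.0, 0.0], [1.0, -0.004, 0.002], [0.002, 0.0, -1.0]]
force: [-0.2, -0.1, -3.5]
grip_width: 0.0094
```

```bash
python3 -c "
from h import *
plan([.630,-.1255,.379],-.4,5,.5)"
```

```text
from [ 0.6101 -0.1252  0.3798] yaw -0.24 F [-0.24 -0.12 -3.46] g 0.0094 t 9.05
[0.0, -0.0, 0.001, -0.0, 0.4, 0.02, 0.5], [0.0, -0.0, 0.001, -0.0, 0.4, 0.02, 0.5], [0.0, -0.0, 0.001, -0.0, 0.4, 0.02, 0.5], [0.0, -0.0, 0.001, -0.0, 0.4, 0.02, 0.5], [0.0, -0.0, 0.001, -0.0, 0.4, 0.02, 0.5],
```

Request:
play_rows:
  commands:
    - [[0, 0, 0, 0, 0.5, 0, 0.5], [0, 0, 0, 0, 0.6, 0, 0.5], [0, 0, 0, 0, 0.5, 0, 0.5], [0, 0, 0, 0, 0.3, 0, 0.5], [0, 0, 0, 0, 0, 0, 0.5]]

```text
clock: 9.55
ee_pos: [0.6317, -0.1251, 0.3789]
tool_rot: [[0.004, 1.0, -0.001], [1.0, -0.004, 0.002], [0.002, -0.001, -1.0]]
force: [0.4, 0.2, -3.8]
grip_width: 0.0095
```

Request:
play_rows:
  commands:
    - [[0, 0, 0, 0, 0, 0.3, 0.5], [0, 0, 0, 0, 0, 0.3, 0.5], [0, 0, 0, 0, 0, 0.3, 0.5], [0, 0, 0, 0, 0, 0.2, 0.5], [0, 0, 0, 0, 0, 0, 0.5]]

```text
clock: 10.05
ee_pos: [0.6311, -0.1253, 0.3668]
tool_rot: [[0.004, 1.0, -0.002], [1.0, -0.004, 0.002], [0.002, -0.002, -1.0]]
force: [0.0, 0.6, -2.3]
grip_width: 0.0089
```

```bash
python3 -c "
from h import *
plan([.633,-.1255,.363],-.4,5,.5)
w=shot('wrist')
q=cloud(w).reshape(-1,3)*1000
g=q[(abs(q[:,0]-631)<12)&(abs(q[:,1]+125)<45)&(q[:,2]>150)&(q[:,2]<230)]
for lo in range(150,230,20):
    k=g[(g[:,2]>=lo)&(g[:,2]<lo+20)]
    if len(k)>10: print(lo,len(k),np.percentile(k[:,0],[2,50,98]).round(1),np.percentile(k[:,1],[2,50,98]).round(1))
"
```

```text
from [ 0.6311 -0.1253  0.3668] yaw -0.24 F [ 0.02  0.57 -2.34] g 0.0089 t 10.05
[-0.0, -0.0, 0.001, -0.0, 0.04, 0.08, 0.5], [-0.0, -0.0, 0.001, -0.0, 0.04, 0.08, 0.5], [-0.0, -0.0, 0.001, -0.0, 0.04, 0.08, 0.5], [-0.0, -0.0, 0.001, -0.0, 0.04, 0.08, 0.5], [-0.0, -0.0, 0.001, -0.0, 0.04, 0.08, 0.5],
150 563 [626.5 631.1 636. ] [-112.2 -111.3 -107.3]
170 544 [626.5 631.1 636. ] [-112.4 -111.5 -110.9]
190 1503 [620.2 631.2 642.2] [-114.5 -112.5 -111. ]
210 4753 [620.6 631.2 641.8] [-134.4 -115.  -111.3]
```

Request:
play_rows:
  commands:
    - [[0, 0, 0, 0, 0.1, 0.1, 0.5], [0, 0, 0, 0, 0.1, 0.1, 0.5], [0, 0, 0, 0, 0.1, 0.1, 0.5], [0, 0, 0, 0, 0.1, 0.1, 0.5], [0, 0, 0, 0, 0, 0, 0.5]]

```text
clock: 10.6
ee_pos: [0.6355, -0.1253, 0.3631]
tool_rot: [[0.004, 1.0, -0.001], [1.0, -0.004, 0.002], [0.002, -0.001, -1.0]]
force: [0.2, -0.3, -2.6]
grip_width: 0.0096
```

Request:
play_rows:
  commands:
    - [[0, 0, 0, 0, 0, 0.1, 0.5], [0, 0, 0, 0, 0, 0.1, 0.5], [0, 0, 0, 0, 0, 0.0, 0.5], [0, 0, 0, 0, 0, 0, 0.5], [0, 0, 0, 0, 0, 0, 0.5]]

```text
clock: 11.1
ee_pos: [0.6355, -0.1253, 0.3609]
tool_rot: [[0.004, 1.0, -0.001], [1.0, -0.004, 0.002], [0.002, -0.001, -1.0]]
force: [1.1, -0.5, -2.6]
grip_width: 0.0095
```

```bash
python3 -c "
from h import *
plan([.636,-.1255,.3585],-.4,5,.5)"
```

```text
from [ 0.6355 -0.1253  0.3609] yaw -0.24 F [ 1.07 -0.47 -2.64] g 0.0095 t 11.1
[-0.0, -0.0, 0.001, -0.0, 0.01, 0.05, 0.5], [-0.0, -0.0, 0.001, -0.0, 0.01, 0.05, 0.5], [-0.0, -0.0, 0.001, -0.0, 0.01, 0.05, 0.5], [-0.0, -0.0, 0.001, -0.0, 0.01, 0.05, 0.5], [-0.0, -0.0, 0.001, -0.0, 0.01, 0.05, 0.5],
```

Contact is expected near 0.3585, so I'll go down a millimetre per call.

Request:
play_rows:
  commands:
    - [[0, 0, 0, 0, 0, 0.1, 0.5], [0, 0, 0, 0, 0, 0.05, 0.5], [0, 0, 0, 0, 0, 0.0, 0.5], [0, 0, 0, 0, 0, 0, 0.5], [0, 0, 0, 0, 0, 0, 0.5]]

```text
clock: 11.6
ee_pos: [0.6356, -0.1254, 0.3596]
tool_rot: [[0.004, 1.0, -0.0], [1.0, -0.004, 0.002], [0.002, -0.0, -1.0]]
force: [-0.6, 0.9, -2.2]
grip_width: 0.0093
```

Request:
play_rows:
  commands:
    - [[0, 0, 0, 0, 0, 0.1, 0.5], [0, 0, 0, 0, 0, 0, 0.5], [0, 0, 0, 0, 0, 0.0, 0.5], [0, 0, 0, 0, 0, 0, 0.5], [0, 0, 0, 0, 0, 0, 0.5]]

```text
clock: 12.1
ee_pos: [0.6356, -0.1254, 0.3592]
tool_rot: [[0.004, 1.0, 0.001], [1.0, -0.004, 0.002], [0.002, 0.001, -1.0]]
force: [0.1, -0.2, -1.7]
grip_width: 0.0092
```

Request:
play_rows:
  commands:
    - [[0, 0, 0, 0, 0, 0.1, 0.5], [0, 0, 0, 0, 0, 0, 0.5], [0, 0, 0, 0, 0, 0.0, 0.5], [0, 0, 0, 0, 0, 0, 0.5], [0, 0, 0, 0, 0, 0, 0.5]]

```text
clock: 12.6
ee_pos: [0.6356, -0.1255, 0.3587]
tool_rot: [[0.004, 1.0, 0.001], [1.0, -0.004, 0.002], [0.002, 0.001, -1.0]]
force: [-1.0, 0.1, 0.6]
grip_width: 0.0093
```

```bash
python3 -c "
from h import *
F=[]
for i in range(6): read_camera('wrist');F.append(get_state()['force'])
print(np.mean(F,0).round(2),np.std(F,0).round(2),get_state()['ee_pos'])"
```

```text
[-1.06 -0.04 -0.14] [0.19 0.42 0.66] [ 0.63555915 -0.12547865  0.35866762]
```

The hook now carries about 2.7 N (wrist Fz went from -2.8 to -0.1). Next I'll push back toward the block.

Request:
play_rows:
  commands:
    - [[0, 0, 0, 0, 0.1, 0, 0.5], [0, 0, 0, 0, 0.1, 0, 0.5], [0, 0, 0, 0, 0, 0, 0.5], [0, 0, 0, 0, 0, 0, 0.5], [0, 0, 0, 0, 0, 0, 0.5]]

```text
clock: 13.4
ee_pos: [0.6374, -0.1256, 0.3585]
tool_rot: [[0.004, 1.0, -0.0], [1.0, -0.004, 0.002], [0.002, -0.0, -1.0]]
force: [-2.3, 0.7, 0.4]
grip_width: 0.0095
```

```bash
cat > f.py <<'E'
from h import *
F=[]
for i in range(6): w=shot('wrist');F.append(get_state()['force'])
s=get_state();print(np.mean(F,0).round(2),np.std(F,0).round(2),s['ee_pos'],s['grip_width'],s['clock'])
q=cloud(w).reshape(-1,3)*1000
g=q[(abs(q[:,0]-s['ee_pos'][0]*1000)<9)&(abs(q[:,1]+125)<30)&(q[:,2]>135)&(q[:,2]<195)]
for lo in range(135,195,20):
    k=g[(g[:,2]>=lo)&(g[:,2]<lo+20)]
    if len(k)>10: print(lo,len(k),np.percentile(k[:,0],[2,50,98]).round(1),np.percentile(k[:,1],[2,50,98]).round(1))
E
python3 f.py
```

```text
[-2.16  0.25  0.8 ] [0.28 0.34 0.58] [ 0.63736456 -0.1256254   0.35846339] 0.009445547895190686 13.7
135 787 [629.1 638.5 646. ] [-131.7 -111.7 -107.4]
155 472 [632.9 637.6 642.3] [-112.5 -111.8 -111.4]
175 908 [629.  637.7 645.8] [-114.6 -112.1 -111.3]
```

Request:
play_rows:
  commands:
    - [[0, 0, 0, 0, 0.1, 0, 0.5], [0, 0, 0, 0, 0.05, 0, 0.5], [0, 0, 0, 0, 0, 0, 0.5], [0, 0, 0, 0, 0, 0, 0.5], [0, 0, 0, 0, 0, 0, 0.5]]

```text
clock: 14.2
ee_pos: [0.6388, -0.1258, 0.3584]
tool_rot: [[0.005, 1.0, -0.001], [1.0, -0.005, 0.002], [0.002, -0.001, -1.0]]
force: [-2.4, 0.4, 0.5]
grip_width: 0.0094
```

```bash
python3 f.py
```

```text
[-2.64  0.49  1.16] [0.44 0.59 0.41] [ 0.63879052 -0.12575925  0.35839488] 0.009182949039002406 14.5
135 892 [630.6 641.1 647.7] [-133.3 -112.  -107.5]
155 479 [634.2 638.9 643.6] [-112.7 -111.9 -111.4]
175 917 [630.4 639.  647.2] [-114.7 -112.1 -111.4]
```

Request:
play_rows:
  commands:
    - [[0, 0, 0, 0, 0.1, -0.01, 0.5], [0, 0, 0, 0, 0.05, -0.01, 0.5], [0, 0, 0, 0, 0, 0, 0.5], [0, 0, 0, 0, 0, 0, 0.5], [0, 0, 0, 0, 0, 0, 0.5]]

```text
clock: 15.0
ee_pos: [0.6404, -0.1258, 0.3585]
tool_rot: [[0.005, 1.0, -0.001], [1.0, -0.005, 0.002], [0.002, -0.001, -1.0]]
force: [-2.5, -0.2, 1.2]
grip_width: 0.0093
```

```bash
python3 f.py
```

```text
[-2.62  0.36  0.88] [0.47 0.51 0.32] [ 0.64036142 -0.12585765  0.35847706] 0.009531065973484748 15.3
135 942 [632.6 643.1 649.2] [-133.3 -112.2 -107.7]
155 473 [635.7 640.4 645.2] [-112.8 -112.  -111.5]
175 904 [631.9 640.5 648.7] [-114.8 -112.3 -111.5]
```

Request:
play_rows:
  commands:
    - [[0, 0, 0, 0, 0.1, -0.01, 0.5], [0, 0, 0, 0, 0.05, -0.01, 0.5], [0, 0, 0, 0, 0, 0, 0.5], [0, 0, 0, 0, 0, 0, 0.5], [0, 0, 0, 0, 0, 0, 0.5]]

```text
clock: 15.8
ee_pos: [0.6414, -0.126, 0.3584]
tool_rot: [[0.005, 1.0, -0.004], [1.0, -0.005, 0.003], [0.003, -0.004, -1.0]]
force: [-4.2, 1.6, 2.1]
grip_width: 0.0091
```

```bash
python3 f.py
```

```text
[-4.26  0.53  1.51] [0.29 0.44 0.42] [ 0.64135424 -0.12597467  0.35834956] 0.009518147015403494 16.1
135 981 [633.5 644.1 650.2] [-133.7 -112.2 -107.8]
155 480 [636.2 641.  645.7] [-112.8 -112.  -111.5]
175 916 [632.9 641.1 649.8] [-114.9 -112.3 -111.6]
```

Fx rose to -4.3 N and the motion stalled, so the strap is against the block (x about 0.641). I'll relax the push a little, then release slowly.

Request:
play_rows:
  commands:
    - [[0, 0, 0, 0, -0.03, -0.03, 0.5], [0, 0, 0, 0, 0, 0, 0.5], [0, 0, 0, 0, 0, 0, 0.5], [0, 0, 0, 0, 0, 0, 0.5], [0, 0, 0, 0, 0, 0, 0.5]]
  force: 20

```text
clock: 16.6
ee_pos: [0.6412, -0.1259, 0.3585]
tool_rot: [[0.005, 1.0, -0.004], [1.0, -0.005, 0.002], [0.002, -0.004, -1.0]]
force: [-4.0, 1.0, 0.4]
grip_width: 0.009
```

```bash
python3 f.py
```

```text
[-3.35  0.52  0.74] [0.38 0.52 0.57] [ 0.64116273 -0.1259134   0.35850331] 0.009177853515378379 16.9
135 986 [633.  643.9 650. ] [-133.5 -112.3 -107.7]
155 475 [636.1 640.8 645.6] [-112.7 -112.1 -111.6]
175 902 [632.8 641.  649.6] [-114.8 -112.3 -111.5]
```

Good. Opening slowly.

Request:
play_rows:
  commands:
    - [[0, 0, 0, 0, 0, 0, 1.1], [0, 0, 0, 0, 0, 0, 1.2], [0, 0, 0, 0, 0, 0, 1.4], [0, 0, 0, 0, 0, 0, 1.6], [0, 0, 0, 0, 0, 0, 1.8]]

```text
clock: 17.4
ee_pos: [0.6426, -0.1257, 0.3594]
tool_rot: [[0.004, 1.0, 0.002], [1.0, -0.004, 0.002], [0.002, 0.002, -1.0]]
force: [0.0, -0.1, 0.3]
grip_width: 0.0179
```

```bash
python3 f.py
```

```text
[ 0.03 -0.3  -0.34] [0.42 0.43 0.3 ] [ 0.64243197 -0.12570508  0.35927697] 0.01768826455710419 17.7
135 1202 [634.9 645.3 651. ] [-134.  -113.9 -107.7]
155 472 [634.7 639.5 644.3] [-112.6 -111.8 -111.2]
175 675 [634.  639.2 644.1] [-113.9 -111.7 -111.2]
```

The gauge is free and hanging at x about 639.4 in wrist view. Opening wider, then up.

Request:
play_rows:
  commands:
    - [[0, 0, 0, 0, -0.1, 0, 2.5], [0, 0, 0, 0, -0.1, 0, 3.5], [0, 0, 0, 0, 0, 0, 5], [0, 0, 0, 0, 0, 0, 5], [0, 0, 0, 0, 0, -0.3, 5]]

```text
clock: 18.2
ee_pos: [0.6401, -0.1257, 0.362]
tool_rot: [[0.004, 1.0, 0.001], [1.0, -0.004, 0.002], [0.002, 0.001, -1.0]]
force: [0.6, 0.7, 0.4]
grip_width: 0.05
```

Request:
play_rows:
  commands:
    - [[0, 0, 0, 0, 0, -1.0, 5], [0, 0, 0, 0, 0, -1.5, 5], [0, 0, 0, 0, 0, -2, 5], [0, 0, 0, 0, 0, -2, 5], [0, 0, 0, 0, 0, -2, 5]]

```text
clock: 18.7
ee_pos: [0.6396, -0.1255, 0.4503]
tool_rot: [[0.005, 1.0, -0.003], [1.0, -0.005, 0.002], [0.002, -0.003, -1.0]]
force: [-0.1, -0.3, -0.2]
grip_width: 0.0499
```

Request:
play_rows:
  commands:
    - [[0, 0, 0, 0, 0, -2.0, 5], [0, 0, 0, 0, 0, -2, 5], [0, 0, 0, 0, 0, -1, 5], [0, 0, 0, 0, 0, 0, 5], [0, 0, 0, 0, 0, 0, 5]]

```text
clock: 19.2
ee_pos: [0.6391, -0.1262, 0.5089]
tool_rot: [[0.005, 1.0, 0.005], [1.0, -0.005, 0.0], [0.0, 0.005, -1.0]]
force: [0.5, -0.5, -0.7]
grip_width: 0.0506
```

Run:
```python
from h import *
w=shot('wrist');s=shot('scene');st=get_state();print(st['ee_pos'],st['force'],st['clock'])
def rep(w):
  q=cloud(w).reshape(-1,3)*1000
  g=q[(abs(q[:,0]-640)<18)&(abs(q[:,1]+125)<26)&(q[:,2]>150)&(q[:,2]<230)]
  for lo in range(150,230,15):
    k=g[(g[:,2]>=lo)&(g[:,2]<lo+15)]
    if len(k)>10: print(lo,len(k),np.percentile(k[:,0],[2,50,98]).round(1),np.percentile(k[:,1],[2,50,98]).round(1),k[:,2].max().round(1))
rep(w);[read_camera('top') for _ in range(6)];w=shot('wrist','w6.png');rep(w)
o=np.hstack([w['image'][0:480,120:520][::1],cv2.resize(s['image'][160:304,100:220],(400,480),interpolation=cv2.INTER_CUBIC)])
cv2.imwrite('pics/end.png',o[:,:,::-1])
```

```text
[ 0.63907018 -0.12613398  0.50832743] [ 0.499139    0.11428777 -0.78385968] 19.3
150 54 [634.9 639.4 644. ] [-112.  -111.7 -111.5] 164.7
165 59 [634.4 639.5 643.8] [-112.3 -111.7 -111.3] 180.0
180 69 [634.6 639.5 644. ] [-112.3 -111.6 -111.3] 194.8
195 88 [634.8 639.5 644.1] [-112.1 -111.5 -111.1] 209.7
210 559 [634.3 639.3 643.9] [-134.3 -122.5 -111.5] 214.8
150 53 [634.6 639.2 643.7] [-112.1 -111.7 -111.4] 164.9
165 65 [634.9 639.9 644.3] [-112.4 -111.7 -111.4] 179.7
180 74 [634.4 639.2 644. ] [-112.4 -111.6 -111.2] 194.8
195 77 [634.7 639.3 643.9] [-111.8 -111.6 -111.1] 209.7
210 551 [634.7 639.2 643.7] [-134.8 -122.7 -111.5] 215.2
```

View pics/end.png

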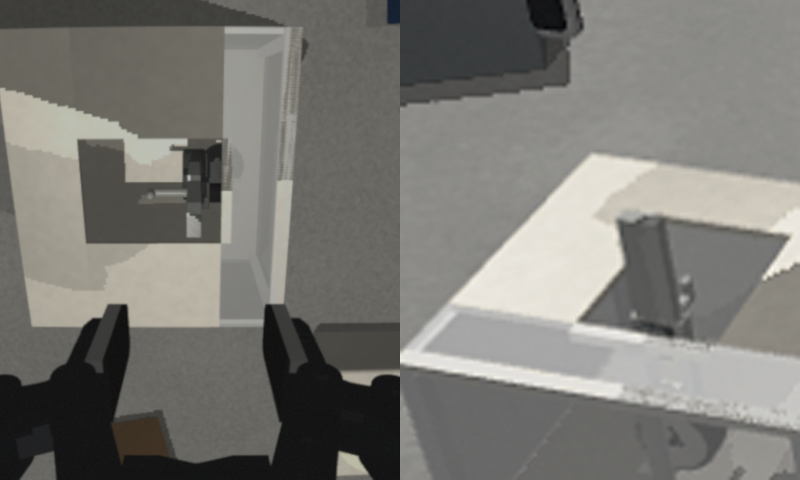

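Both views show the gauge hanging upright against the block. The tab top is at 0.2145, which puts the eye at 0.1375. It is at rest and the gripper is clear, so I'm handing in.

```bash
python3 -c "
from bench import *
print(job_done())"
```

```text
the job is handed in; nothing more can be done
None
```

The gauge is hanging on the hook, let go and at rest, and I handed the job in at about 19.7 s. No verdict was reported.

- **How it went:** I gripped the gauge by the top of its tab, lifted it above the roof and lowered it through the hatch 30 mm short of centre. I slid the eye over the hook at a safe height, then felt downwards. The hook took the weight at a pin height of about 0.137 to 0.138 m. It carried about 2.7 to 4.3 N while I still held the gauge. I pushed it back until the block stopped it (about 4 N on the wrist), eased off and opened slowly.
- **Last checks:** two wrist readings about 0.35 s apart agreed to within half a millimetre. The gauge stands vertical at x 0.639 m and y about -0.123 m, about level with the pin sideways. The eye is at about 0.1375 m and its position matches lying against the block. The fingers are well above it, with no outside force beyond sensor noise.
- **Disagreements:** the top and wrist cameras differ by 2 to 4 mm in y, so I aligned the gauge and hook within the wrist view alone. Triangulating the hook between the top and wrist pictures gave a wrong height (about 0.10 m). I dropped that and used the depth readings and the touch.
- **Not checked:** I did not measure the other items again at the end. No move went near them, and the wrist force showed no unexpected contact.

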